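Feed a batten under the trimmer guard with the push stick

ROBOT

A 6-joint arm with a two-finger parallel gripper is mounted at the origin on the work surface. World frame = base frame: x ahead of the robot, y to its left, z up, the work surface at z = 0. Lengths are in m, angles in rad, forces in N, time in s.
With the tool pointing down it reaches from about 0.25 to 0.85 m from the base axis. Payload 12.5 kg.
Tool frame: the origin (TCP) lies midway between the tips of the shut fingers; the grasp point (between the pads) lies 19 mm behind it; y points along the fingers, z is the direction in which the jaws open and shut, and the axes are right-handed (so a half turn about y gives the same grasp; the last joint's range is limited). The gripper opens to 93 mm and grips with 3 to 60 N. Pads are 15 mm wide; open, the fingers measure 128 mm over their backs; the gripper's body (75 mm by 188 mm) begins 65 mm behind the grasp point.
Start: joints at [1.153, 0.351, 1.652, -0, 1.139, -0.085], TCP at [0.18, 0.52, 0.219] pointing down, gripper open.
Joint ranges: [-2.75, 2.75], [-0.79, 2.1], [0.01, 2.65], [-1.57, 4.71], [0.07, 3.14], [-2.87, 2.87]. Speed limits (rad/s): [2.22, 2.22, 2.79, 3.14, 3.14, 3.14].

INTERFACE

Orientations are given as [roll, pitch, yaw] about the fixed x, y, z axes, in that order (R = Rz(yaw) Ry(pitch) Rx(roll)).
In Python, from plant import sensors, imaging, ctrl, nets gives the robot as it stands.
- The arm moves only by the shell command python3 -m inch 'ROWS' [FORCE]. ROWS is JSON, a list of rows, each a list of 7 numbers: the shift along the tool's x, y, z in mm, then the turn, a rotation vector about the tool's x, y, z in rad, then the closure, from -1 (fully open) to 1 (shut). In form: [[tx, ty, tz, rx, ry, rz, claw], ...]. A call has exactly 8 rows; each row is the pose to reach, as a shift and turn from the pose commanded when the call began, along the tool's axes at that moment; what a row does not reach only later rows make up. A row lasts 1/10 s, in which the tool goes at most 50 mm and 8.59 degrees, less where a joint would pass 70% of its speed; a pose out of reach is approached as far as the arm can. A call with a gripper value outside its range is refused whole. The fingers move at their own pace and stop on an object; FORCE is the grip in N (left out, the last holds). Time passes only in rows, so rows that repeat a pose let the fingers close, or fill a call up. It gives the time, the measured TCP pose, the force and the opening at its end, in the units of the state.
- sensors.read_state(): the state, without advancing time (a new reading comes with each control period).
- imaging.capture(name): name is "scene" or "top" or "wrist"; returns a dict with "image" (384x512x3 uint8, red, green, blue), "K" (3x3 intrinsics, pixels), "world_from_camera" (4x4, takes a point from camera to world coordinates). Camera axes: x right, y up, looking along -z (the intrinsics and any distortion apply to the point x, -y, -z); pixel columns grow to the right and rows downward; lengths in m; the calibration is good to about 2 mm. The wrist camera is an equidistant fisheye: a pixel r from the principal point sees the ray r / f radians off the axis. A picture is of the moment at which its call begins. There is no depth.
- ctrl.finish_job(): hands the job in, once; it reports no verdict.
Trained networks look in a picture, given as the dict that the camera call returned (one of the last four; its "shot" number tells which), for a name from the list of things; names that differ only in an ending like _2 or _b are one class to them, and where a whole thing is asked for, a point or a joint stands for the part that bears it (a point fixed in the world has none). Each returns a list of dicts, best first, with "confidence" (0 to 1); they miss things now and then, are a little off and sometimes report something else, mostly with a low value. They report only what shows in the picture. A call takes as long as a camera call. They do not tell look-alikes from the thing itself.
- nets.search_frame(picture, query): "bbox" ([centre column, centre row, width, height] in pixels, round what is visible of it).
- nets.masks_of(picture, query): "region" (384x512 bool, what is visible of it) and "bbox" ([centre column, centre row, width, height] in pixels, round what is visible of it).
- nets.mark_of(picture, query): "point" ([row, column] in pixels: a listed point, or the origin of a listed thing).
The state is a dict: "time_s": time; "joints": joint angles; "qd": joint speeds; "effort": joint torques, N m; "tcp_pos": TCP position; "tcp_rot": TCP orientation; "wrist_force": force on the tool from outside, world axes, zero at the start; "torque": the same for the moment, N m; "finger_gap": opening from 0.0 (shut) to 1.0 (fully open).
Only numpy, scipy, OpenCV 4.12 (cv2) and the standard library are available. Lean on these libraries where they do the work, as an engineer would, in place of code of your own. Each camera call takes 0.05 s, during which the arm holds its last target. There are 200 camera calls.

TASK

Take the push stick from its tray and use it to feed the short batten along the trimmer's channel, under the low guard, until it bears firmly on the spring stop hidden inside the hood and presses it in about half its travel; feel for the stop and do not ram it. Touch the batten only with the stick, then lay the stick back in its tray the way it lay, and leave everything else on the bench alone.

Things in the scene. Friction and masses are not known exactly. Their poses are not given: they have to be found in the camera images.
- bed: bench batten trimmer, fixed, grey, 540 mm long, 140 wide. Origin on the table under the middle of the mouth (the guard's front edge). Its +x is the feed direction, z up. Flat bed 30 mm above the table, from x -300 to +240 mm. Two fences, 14 mm tall, from x -210 mm on, leave a channel 64 mm wide about y = 0.
- mouth (a point): middle of the mouth, on the bed's surface; axes as bed. The guard is a plate over x 0 to 70 mm; its underside is 26 mm above the bed, its top 32 mm.
- shoe_place (a point): on the bed, 78 mm behind the mouth, inside the hood: here a sprung shoe presses down on the passing batten with 4 to 5 N, so that feeding takes about 4 to 10 N, with a brief rise as the batten's front lifts the shoe. The shoe then holds the batten where it is left, give or take a small spring-back.
- hood: closed hood over the far part of the bed, fixed; origin and axes as bed; x 70 to 260 mm, 155 mm tall above the table. Inside, out of sight, stands the spring stop. The batten is home once pressed on the stop with over 5 N (about 4 mm of yield), on top of the sliding resistance, for half a second. Over 15 N spoils the stop.
- stop_zone (a point): on the bed, 155 mm behind the mouth: middle of the zone in which the stop's face stands, anew each time, anywhere from 135 to 175 mm behind the mouth; where is not known beforehand. The stop starts to yield at 2 N, gives way 1 mm for each further 0.8 N, and is solid after 12 mm (about 12 N).
- work_center (a point): centre of the batten: light wood, 130 mm long (its x), 60 wide (y), 18 thick, 70 to 140 g. It lies in the channel in front of the guard, long axis along the feed. When home, its rear end is 5 to 57 mm under the guard.
- stick_grip (a point): grip point in the push stick's upright handle. Wooden stick: shaft 175 mm long, 24 wide, 14 thick, lying flat; its x points to the square nose that pushes. The nose is 150 mm ahead of this point (+x), the underside 45 mm below it, the rear end 25 mm behind it. The handle is 50 mm long, 22 wide and rises to 25 mm above this point. 80 g; it balances about 31 mm ahead of this point.
- tray: black open tray holding the stick, fixed; outside 215 x 62 x 16 mm, walls and floor 5 mm; origin under its centre, x along its length. At the start the stick lies in it, the nose towards tray +x, the grip point about 62 mm towards tray -x and 50 mm above the table.
- jar: bystander: glass jar, 60 mm wide, 90 tall
- carton: bystander: cardboard carton 60 x 100 x 50 mm
- screwdriver: bystander: screwdriver lying flat
- offcut: bystander: wood offcut 50 x 90 x 18 mm
- square: bystander: carpenter's square, 150 x 100 mm, lying flat
- tape: bystander: tape measure, 70 x 40 x 60 mm
- reel: bystander: black reel, 70 mm wide, 40 tall
Mind the look-alikes: they are no part of the job. Leave any orange or turquoise look-alike of the part that bears stick_grip alone.

How it is judged:
On the way, in this order (a step that is already met when the one before it is completed fails the run):
1. the stick is lifted out of its tray (z of stick_grip in the frame of tray above 0.08 m), for 0.1 s.
2. the stick pushes the batten's front in under the guard (x of work_center in the frame of bed above -0.045 m and contact force between stick and work above 1 N).
3. the stick presses the batten against the stop with over 4 N (x of work_center in the frame of bed above 0.06 m and contact force between work and hood above 4 N and contact force between stick and work above 4 N), for 0.2 s.
At the end, for the whole second after the job is handed in: the batten rests under the guard in touch with the hidden stop (stop still pushing on it with at least 0.8 N), and the released stick lies at rest flat on the tray's floor, between its walls, nose the same way as at the start (grip point 40 to 84 mm towards tray -x, within 22 mm of its centreline) (x of work_center in the frame of bed above 0.065 m and contact force between work and hood above 0.8 N and contact force between stick and work below 0.05 N and linear speed of work below 0.005 m/s and horizontal distance between stick_grip and tray below 0.088 m and x of stick_grip in the frame of tray between -0.084 and -0.04 m and y of stick_grip in the frame of tray between -0.022 and 0.022 m and z of stick_grip in the frame of tray below 0.053 m and angle between stick_grip's own z axis and vertical below 0.06 rad and angle between the x axis of stick_grip and the x axis of tray, either way round below 0.25 rad and linear speed of stick below 0.01 m/s).
It fails at once if the stop is rammed (over 15 N) (contact force between work and hood above 15 N).
It fails at once if the stick pushes the batten with over 25 N (contact force between stick and work above 25 N).
It fails at once if the robot touches the batten itself (contact force between any of the fingers, the arm and work above 0.3 N).
It fails at once if a bystander is shoved more than 30 mm (distance of any of jar, carton, screwdriver, offcut, square, tape, reel from where it was at the start of the episode above 0.03 m).
It also fails if it takes over 72 s, if anything falls off the work surface, if the arm or the gripper's body presses on something with over 40 N, if the wrist force passes 120 N, or if a joint passes its speed limit or range.

## Working session

There is one attempt and no reset: what is moved stays moved. The work goes in short steps, Python scripts to look and compute and a shell command to move; the robot and the scene stay as the last step left them, time stands still between calls to the robot, and variables do not carry over. Pictures are saved under pics/ and viewed, about 8 in all and at most 12, crops included, and the job is handed in when it is done.

```bash
mkdir -p pics; ls; cat > h.py <<'E'
import numpy as np, cv2
from plant import sensors, imaging, ctrl, nets
from scipy.spatial.transform import Rotation as R
def ray(p,u,v,fish=False):
    K=p["K"];M=np.array(p["world_from_camera"]);x=(u-K[0][2])/K[0][0];y=(v-K[1][2])/K[1][1]
    if fish:
        r=np.hypot(x,y); d=np.array([x/r*np.sin(r),-y/r*np.sin(r),-np.cos(r)])
    else: d=np.array([x,-y,-1.])
    return M[:3,3],M[:3,:3]@d
def atz(p,u,v,z,fish=False):
    o,d=ray(p,u,v,fish); return o+d*(z-o[2])/d[2]
def proj(p,X,fish=False):
    M=np.linalg.inv(np.array(p["world_from_camera"]));c=M[:3,:3]@np.array(X)+M[:3,3];K=p["K"]
    x,y,z=c[0],-c[1],-c[2]
    if fish:
        t=np.arctan2(np.hypot(x,y),z);s=t/np.hypot(x,y);return K[0][0]*x*s+K[0][2],K[1][1]*y*s+K[1][2]
    return K[0][0]*x/z+K[0][2],K[1][1]*y/z+K[1][2]
def save(p,n): cv2.imwrite("pics/"+n,p["image"][:,:,::-1])
E
python3 - <<'E'
from h import *
s=sensors.read_state();print(s)
for n in("top","scene"):
    p=imaging.capture(n);save(p,n+"0.png")
    if n=="top":print(p["K"],p["world_from_camera"],p.keys())
    for q,z in(("bed",0),("mouth",.03),("shoe_place",.03),("stop_zone",.03),("work_center",.039),("stick_grip",.05),("tray",0),("hood",0)):
        print(n,q,[(round(d["confidence"],2),np.round(d["point"]),np.round(atz(p,d["point"][1],d["point"][0],z),3)) for d in nets.mark_of(p,q)[:3]])
E
python3 -c "
import cv2,numpy as np
cv2.imwrite('pics/both.png',np.vstack([cv2.imread('pics/top0.png')]))"
```

```text
pics
{'time_s': 0.0, 'joints': array([ 1.15339761e+00,  3.51260539e-01,  1.65245432e+00, -1.35059722e-06,
        1.13908463e+00, -8.45736486e-02]), 'qd': array([-3.39235343e-04, -1.52516519e-04, -1.87280822e-03, -3.27017211e-05,
        3.46249511e-04, -1.13300955e-03]), 'effort': array([-2.11721286e-03, -4.97304440e+01, -2.85257649e+01,  6.97857840e-02,
        2.57566263e-02, -9.37992399e-05]), 'tcp_pos': array([0.17951003, 0.519503  , 0.21807663]), 'tcp_rot': array([-1.57199895e+00,  1.00723151e-04, -3.32824561e-01]), 'wrist_force': array([ 1.60519692,  0.57726764, -0.01376524]), 'torque': array([-0.00940211,  0.03861825,  0.01609145]), 'finger_gap': 0.9959518918014992}
[[455.27895086   0.         257.98483998]
 [  0.         455.27895086 194.76651876]
 [  0.           0.           1.        ]] [[-1.89857556e-03  9.78320566e-01 -2.07087582e-01  1.83024437e-01]
 [-9.99998127e-01 -1.77976082e-03  7.60042654e-04 -5.08457192e-03]
 [ 3.74998995e-04  2.07088637e-01  9.78322113e-01  1.61700187e+00]
 [ 0.00000000e+00  0.00000000e+00  0.00000000e+00  1.00000000e+00]] dict_keys(['image', '
[... 764 characters left out ...]
 0.483, -0.45 ,  0.   ]))]
top hood []
scene bed [(0.7, array([236., 298.]), array([0.603, 0.169, 0.   ]))]
scene mouth [(0.75, array([229., 297.]), array([0.605, 0.163, 0.03 ]))]
scene shoe_place [(0.61, array([237., 296.]), array([0.639, 0.173, 0.03 ])), (0.55, array([232., 319.]), array([0.587, 0.232, 0.03 ]))]
scene stop_zone []
scene work_center [(0.76, array([219., 275.]), array([0.598, 0.083, 0.039]))]
scene stick_grip [(0.94, array([164., 230.]), array([ 0.402, -0.18 ,  0.05 ])), (0.92, array([138., 218.]), array([ 0.266, -0.3  ,  0.05 ])), (0.75, array([211., 388.]), array([0.416, 0.421, 0.05 ]))]
scene tray []
scene hood [(0.2, array([165., 230.]), array([ 0.348, -0.205,  0.   ]))]
```

View pics/top0.png

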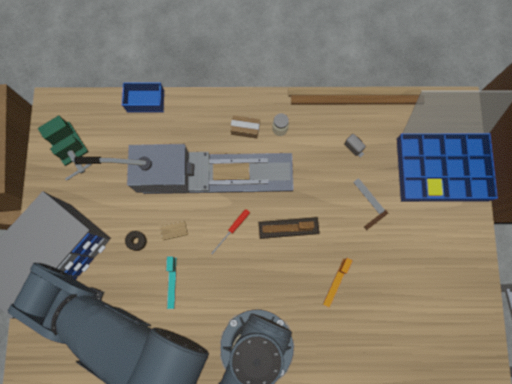

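View pics/scene0.png

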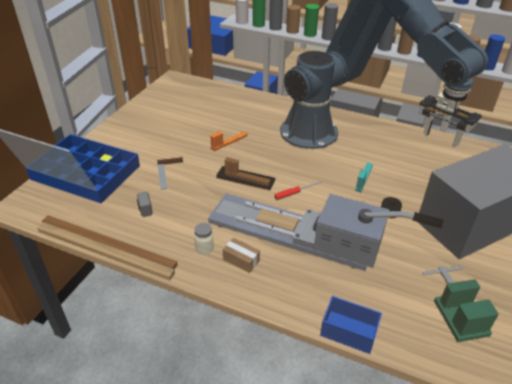

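The feed runs about world +y (left in the top view). The brown stick sits in the black tray at top-view (289,228), with its handle at about (307,224). The orange stick at (337,282) and the turquoise one at (171,282) are look-alikes. The batten is at about (231,171). I'll get the axes from the masks next.

```bash
python3 - <<'E'
from h import *
for n in("top","scene"):
    p=imaging.capture(n)
    for q,z in(("stick_grip",.012),("work_center",.048),("tray",.016),("bed",.03)):
        for d in nets.masks_of(p,q)[:3]:
            m=d["region"].astype(np.uint8); c=max(cv2.findContours(m,0,2)[0],key=cv2.contourArea).reshape(-1,2)
            W=np.array([atz(p,u,v,z)[:2] for u,v in c])
            r=cv2.minAreaRect((W*1000).astype(np.float32));b=cv2.boxPoints(r)
            e=b[1]-b[0] if np.linalg.norm(b[1]-b[0])>np.linalg.norm(b[2]-b[1]) else b[2]-b[1]
            print(n,q,round(d["confidence"],2),d["bbox"],"c",np.round(r[0]),"size",np.round(r[1]),"ang",np.round(np.degrees(np.arctan2(e[1],e[0]))%180,1))
E
```

```text
top stick_grip 0.97 [288.7, 225.5, 52.4, 13.6] c [ 407. -111.] size [ 32. 182.] ang 92.5
top stick_grip 0.72 [170.7, 280.9, 13.2, 51.9] c [216. 297.] size [178.  31.] ang 2.3
top stick_grip 0.67 [338.4, 281.6, 27.9, 47.4] c [ 216. -277.] size [ 31. 178.] ang 152.5
top work_center 0.76 [231.6, 169.4, 35.4, 19.8] c [604.  93.] size [129.  63.] ang 89.9
top work_center 0.24 [280.6, 125.0, 17.3, 20.9] c [779. -85.] size [55. 85.] ang 179.1
top tray 0.94 [288.1, 226.4, 60.3, 20.9] c [ 405. -111.] size [ 66. 219.] ang 95.1
top bed 0.59 [183.6, 168.9, 222.5, 51.9] c [615. 266.] size [791. 187.] ang 88.6
top bed 0.27 [355.8, 145.1, 26.7, 22.6] c [ 704. -360.] size [77. 55.] ang 46.4
scene stick_grip 0.73 [231.1, 138.8, 39.1, 19.5] c [ 208. -305.] size [110. 185.] ang 152.9
scene stick_grip 0.59 [361.1, 177.1, 16.9, 31.1] c [222. 288.] size [ 34. 188.] ang 178.9
scene stick_grip 0.56 [247.3, 173.3, 45.7, 28.0] c [ 396. -134.] size [226.  93.] ang 70.3
scene work_center 0.9 [276.6, 219.2, 38.4, 20.8] c [610.  92.] size [132.  67.] ang 89.0
scene tray 0.89 [245.1, 177.7, 56.5, 26.8] c [ 416. -112.] size [ 78. 217.] ang 94.5
scene tray 0.58 [391.9, 203.9, 24.0, 9.3] c [336. 422.] size [65. 67.] ang 175.7
scene bed 0.93 [324.4, 233.6, 234.1, 74.0] c [545. 236.] size [319. 753.] ang 95.6
```

```bash
cat >> h.py <<'E'
def go(x,y,z,yawdeg):
    "print tool-frame shift (mm) and turn to TCP target, pointing down"
    s=sensors.read_state();A=R.from_euler('xyz',s["tcp_rot"]);T=R.from_euler('xyz',[-np.pi/2,0,np.radians(yawdeg)])
    print("shift",np.round(A.inv().apply(np.array([x,y,z])-s["tcp_pos"])*1000,1),"turn",np.round((A.inv()*T).as_rotvec(),4),"t",s["time_s"],"F",np.round(s["wrist_force"],2),"tcp",np.round(s["tcp_pos"],4))
E
python3 -m inch '[[40,-10,-40,0,0.15,0,-1],[80,-20,-80,0,0.3,0,-1],[110,-28,-120,0,0.45,0,-1],[140,-28,-160,0,0.6,0,-1],[170,-28,-200,0,0.75,0,-1],[200,-28,-240,0,0.9,0,-1],[220,-28,-275,0,1.05,0,-1],[240,-28,-307,0,1.16,0,-1]]'
python3 -c "
from h import *
go(.41,-.15,.27,-85.5)"
```

```text
time_s: 2.2
tcp_pos: [0.3062, 0.1493, 0.2469]
tcp_rot: [-1.57, 0.0, -1.499]
wrist_force: [0.9, 0.8, 0.1]
finger_gap: 1.001
shift [305.9 -23.1  82. ] turn [-0.0008 -0.0065 -0.    ] t 2.2 F [0.94 0.78 0.11] tcp [0.3062 0.1493 0.2469]
```

```bash
python3 -m inch '[[45,-4,12,0,0,0,-1],[90,-8,24,0,0,0,-1],[135,-12,36,0,0,0,-1],[180,-16,48,0,0,0,-1],[225,-20,60,0,0,0,-1],[265,-23,72,0,0,0,-1],[295,-23,80,0,0,0,-1],[306,-23,82,0,0,0,-1]]'
python3 - <<'E'
from h import *
p=imaging.capture("wrist");save(p,"w1.png")
print(np.round(p["K"],1),np.round(p["world_from_camera"],3))
for q,z in(("stick_grip",.05),("tray",0)):
    print(q,[(round(d["confidence"],2),np.round(d["point"]),np.round(atz(p,d["point"][1],d["point"][0],z,True),4)) for d in nets.mark_of(p,q)[:3]])
for q,z in(("stick_grip",.019),("tray",.016)):
    for d in nets.masks_of(p,q)[:2]:
        m=d["region"].astype(np.uint8); c=max(cv2.findContours(m,0,2)[0],key=cv2.contourArea).reshape(-1,2)
        W=np.array([atz(p,u,v,z,True)[:2] for u,v in c]); r=cv2.minAreaRect((W*1000).astype(np.float32))
        print(q,round(d["confidence"],2),np.round(d["bbox"]),r)
go(.41,-.15,.27,-85.5)
E
```

```text
time_s: 3.0
tcp_pos: [0.4123, -0.1497, 0.2695]
tcp_rot: [-1.571, -0.0, -1.495]
wrist_force: [0.1, 0.4, -0.3]
finger_gap: 0.999
[[297.3   0.  255.7]
 [  0.  297.3 196.8]
 [  0.    0.    1. ]] [[ 0.997 -0.072 -0.021  0.407]
 [ 0.075  0.957  0.279 -0.072]
 [-0.    -0.28   0.96   0.434]
 [ 0.     0.     0.     1.   ]]
stick_grip [(0.72, array([189., 252.]), array([ 0.409 , -0.1738,  0.05  ]))]
tray [(0.93, array([137., 254.]), array([ 0.4068, -0.1082,  0.    ]))]
stick_grip 0.98 [252. 142.  22. 138.] ((403.8479309082031, -116.38169860839844), (26.60921287536621, 193.18775939941406), 2.2592010498046875)
stick_grip 0.75 [119. 226.  68.  46.] ((194.1358184814453, -258.3125305175781), (33.82197570800781, 122.76473236083984), 65.48564910888672)
tray 0.62 [254. 138.  46. 149.] ((405.1925964355469, -112.4687271118164), (61.80665588378906, 214.64373779296875), 4.426303863525391)
shift [ 3.6 -0.4 -1.7] turn [ 0.0002  0.0003 -0.0003] t 3.25 F [0.47 0.14 0.16] tcp [ 0.4114 -0.1463  0.2696]
```

View pics/w1.png

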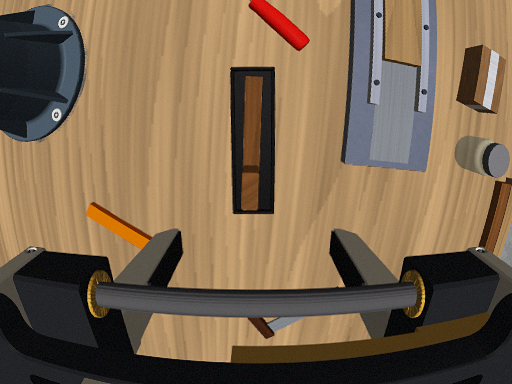

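The wrist view shows the tray at columns 231-274, rows 68-213, and the handle at about (250,190). The stick is turned about 2° from the tray's axis. Next is the descent.

```bash
python3 - <<'E'
from h import *
go(.4095,-.175,.026,-87.7)
E
```

```text
shift [ 28.6 243.6  -4.1] turn [ 0.0002  0.0387 -0.0003] t 3.25 F [0.47 0.14 0.16] tcp [ 0.4114 -0.1463  0.2696]
```

```bash
python3 -m inch '[[8,40,-1,0,0.01,0,-1],[16,80,-2,0,0.02,0,-1],[24,120,-3,0,0.03,0,-1],[26,150,-3,0,0.038,0,-1],[26,150,-3,0,0.038,0,-1],[26,150,-3,0,0.038,0,-1],[26,150,-3,0,0.038,0,-1],[26,150,-3,0,0.038,0,-1]]'
python3 - <<'E'
from h import *
for i in range(4):
    p=imaging.capture("wrist")
    print([(round(d["confidence"],2),np.round(atz(p,d["point"][1],d["point"][0],.05,True),4)) for d in nets.mark_of(p,"stick_grip")[:1]]);
    if i in(0,2): go(.4095,-.175,.026,-87.7)
save(p,"w2.png")
s=sensors.read_state()["tcp_pos"]
print(proj(p,[.4095,-.175,.075],True))
E
```

```text
time_s: 4.05
tcp_pos: [0.4116, -0.1736, 0.1212]
tcp_rot: [-1.568, -0.001, -1.53]
wrist_force: [0.2, 0.8, 0.6]
finger_gap: 1.004
[(0.61, array([ 0.4065, -0.1711,  0.05  ]))]
shift [ 1.2 94.7 -2. ] turn [-0.0016  0.0001  0.001 ] t 4.15 F [-0.51 -0.11 -0.09] tcp [ 0.4113 -0.1736  0.1207]
[(0.69, array([ 0.4056, -0.1716,  0.05  ]))]
[(0.93, array([ 0.4059, -0.1709,  0.05  ]))]
shift [ 1.3 93.9 -1.5] turn [-0.0004 -0.0001  0.0002] t 4.35 F [ 0.28 -0.2  -0.13] tcp [ 0.4109 -0.1736  0.1199]
[(0.9, array([ 0.4066, -0.1719,  0.05  ]))]
(np.float64(253.0741769881607), np.float64(219.38199371742036))
```

View pics/w2.png

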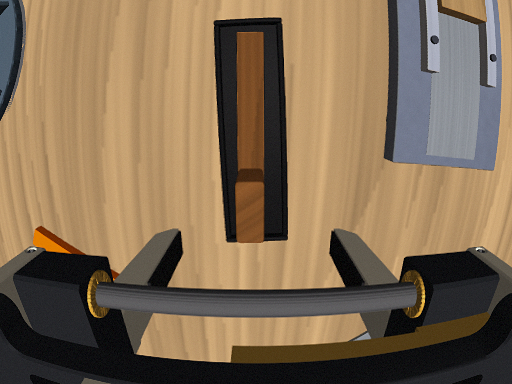

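The handle's top face is centred at about pixel (250,211), with the stick upright in the picture and so aligned with the gripper.

```bash
python3 - <<'E'
from h import *
p=imaging.capture("wrist")
for uv in((250,184),(250,240),(250,212),(236,212),(265,212)): print(uv,np.round(atz(p,*uv,.075,True),4))
for uv in((237,32),(263,32)): print(uv,np.round(atz(p,*uv,.019,True),4))
go(.407,-.172,.026,-87.7)
E
```

```text
(250, 184) [ 0.4062 -0.1476  0.075 ]
(250, 240) [ 0.4077 -0.1921  0.075 ]
(250, 212) [ 0.4069 -0.1691  0.075 ]
(236, 212) [ 0.3964 -0.1696  0.075 ]
(265, 212) [ 0.4181 -0.1687  0.075 ]
(237, 32) [ 0.3888 -0.0229  0.019 ]
(263, 32) [ 0.4117 -0.0222  0.019 ]
shift [-1.7 93.7 -3.7] turn [ 0.     -0.0001  0.    ] t 4.5 F [-0.02  0.83 -0.07] tcp [ 0.4108 -0.1736  0.1197]
```

```bash
python3 -m inch '[[-2,25,-4,0,0,0,-1],[-2,50,-4,0,0,0,-1],[-2,75,-4,0,0,0,-1],[-2,94,-4,0,0,0,-1],[-2,94,-4,0,0,0,-1],[-2,94,-4,0,0,0,1],[-2,94,-4,0,0,0,1],[-2,94,-4,0,0,0,1]]' 50
python3 -m inch '[[0,0,0,0,0,0,1],[0,0,0,0,0,0,1],[0,0,0,0,0,0,1],[0,0,0,0,0,0,1],[0,-10,0,0,0,0,1],[0,-30,0,0,0,0,1],[0,-50,0,0,0,0,1],[0,-50,0,0,0,0,1]]'
```

```text
time_s: 5.3
tcp_pos: [0.4072, -0.172, 0.0265]
tcp_rot: [-1.569, -0.001, -1.531]
wrist_force: [0.2, -0.3, 0.2]
finger_gap: 0.789
time_s: 6.1
tcp_pos: [0.4079, -0.1723, 0.078]
tcp_rot: [-1.567, -0.002, -1.531]
wrist_force: [0.4, 0.2, -1.4]
finger_gap: 0.23
```

```bash
python3 -c "
from h import *
go(.603,-.17,.14,-90)"
```

```text
shift [  5.6 -61.3 195.2] turn [-0.0035  0.04    0.002 ] t 6.1 F [ 0.42  0.16 -1.37] tcp [ 0.4079 -0.1723  0.078 ]
```

```bash
python3 -m inch '[[0,-40,5,0,0.01,0,1],[2,-60,40,0,0.02,0,1],[4,-61,85,-0.002,0.03,0,1],[5,-61,130,-0.0035,0.04,0.002,1],[6,-61,170,-0.0035,0.04,0.002,1],[6,-61,195,-0.0035,0.04,0.002,1],[6,-61,195,-0.0035,0.04,0.002,1],[6,-61,195,-0.0035,0.04,0.002,1]]'
python3 - <<'E'
from h import *
p=imaging.capture("wrist");save(p,"w3.png")
for q,z in(("mouth",.03),("work_center",.039),("bed",0.0),("stick_grip",sensors.read_state()["tcp_pos"][2]+.024)):
    print(q,[(round(d["confidence"],2),np.round(d["point"]),np.round(atz(p,d["point"][1],d["point"][0],z,True),4)) for d in nets.mark_of(p,q)[:2]])
for q,z in(("work_center",.048),):
    for d in nets.masks_of(p,q)[:1]:
        m=d["region"].astype(np.uint8); c=max(cv2.findContours(m,0,2)[0],key=cv2.contourArea).reshape(-1,2)
        W=np.array([atz(p,u,v,z,True)[:2] for u,v in c]); r=cv2.minAreaRect((W*1000).astype(np.float32))
        print(q,round(d["confidence"],2),np.round(d["bbox"]),r)
go(.603,-.17,.14,-90)
E
```

```text
time_s: 6.9
tcp_pos: [0.6012, -0.1697, 0.1356]
tcp_rot: [-1.576, 0.002, -1.57]
wrist_force: [-0.8, -0.4, -0.6]
finger_gap: 0.229
mouth []
work_center [(0.23, array([232., 256.]), array([ 0.6011, -0.2035,  0.039 ]))]
bed []
stick_grip [(0.64, array([232., 257.]), array([ 0.6024, -0.1521,  0.1599]))]
shift [-0.1 -3.2  1.7] turn [ 0.0036 -0.0004 -0.0019] t 7.2 F [-0.82  0.36 -0.28] tcp [ 0.6013 -0.1701  0.1369]
```

View pics/w3.png

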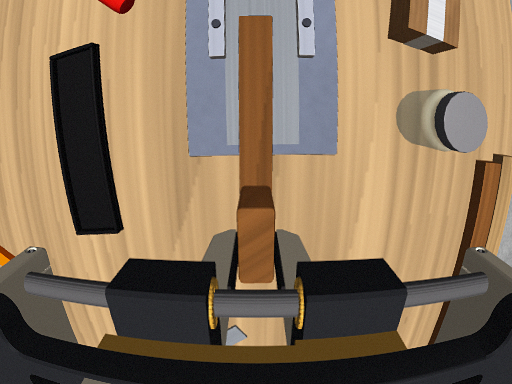

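The picture shows the held stick straight, with its nose at (256,15). The bed's rear corners are at (189,156) and (336,154), and the fence rear ends at about row 56, with inner edges at columns 225 and 298.

```bash
python3 - <<'E'
from h import *
p=imaging.capture("wrist")
for uv in((189,156),(336,154),(187,0),(337,0)): print(uv,np.round(atz(p,*uv,.03,True),4))
for uv in((225,56),(299,56),(232,2),(290,2),(208,56),(315,56)): print(uv,np.round(atz(p,*uv,.044,True),4))
z=sensors.read_state()["tcp_pos"][2]
for uv in((239,15),(272.5,15)): print("nose",uv,np.round(atz(p,*uv,z-.007,True),4))
print(z)
g=cv2.cvtColor(p["image"],cv2.COLOR_RGB2GRAY).astype(int)
for r in(5,30,100,140): print(r,g[r,180:345].tolist() if r in(30,) else "")
t=imaging.capture("top")
for q,zz in(("mouth",.03),("work_center",.039),("bed",0.0)):
    print(q,[(round(d["confidence"],2),np.round(d["point"],1),np.round(atz(t,d["point"][1],d["point"][0],zz),4)) for d in nets.mark_of(t,q)[:1]])
c=t["image"][135:205,115:305,::-1];cv2.imwrite("pics/t2.png",cv2.resize(c,None,fx=4,fy=4,interpolation=cv2.INTER_CUBIC))
E
```

```text
(189, 156) [ 0.539  -0.1317  0.03  ]
(336, 154) [ 0.6771 -0.1296  0.03  ]
(187, 0) [0.5375 0.0195 0.03  ]
(337, 0) [0.6778 0.0206 0.03  ]
(225, 56) [ 0.5754 -0.0423  0.044 ]
(299, 56) [ 0.6387 -0.0419  0.044 ]
(232, 2) [0.5811 0.0086 0.044 ]
(290, 2) [0.6315 0.009  0.044 ]
(208, 56) [ 0.5607 -0.0416  0.044 ]
(315, 56) [ 0.6527 -0.0412  0.044 ]
nose (239, 15) [ 0.5924 -0.0338  0.1299]
nose (272.5, 15) [ 0.6116 -0.0339  0.1299]
0.13689137094646428
5 
30 [158, 159, 159, 161, 150, 150, 145, 138, 137, 140, 134, 135, 133, 137, 136, 134, 132, 133, 133, 133, 135, 138, 134, 137, 131, 136, 135, 130, 164, 194, 191, 191, 190, 183, 189, 192, 192, 192, 192, 193, 193, 193, 195, 167, 82, 110, 155, 154, 155, 157, 159, 158, 157, 158, 158, 160, 161, 160, 119, 83, 86, 87, 88, 89, 92, 97, 96, 96, 96, 92, 90, 93, 92, 93, 89, 93, 93, 93, 96, 94, 95, 93, 90, 88, 85, 91, 87, 93, 93, 97, 95, 101, 110, 152, 156, 156, 156, 154, 154, 156, 155, 157, 157, 157, 156, 155, 157, 157, 162, 156, 156, 157, 157, 162, 162, 143, 64, 74, 203, 195, 192, 189, 190, 185, 185, 192, 193, 191, 192, 193, 191, 193, 195, 141, 129, 140, 137, 138, 137, 137, 140, 140, 139, 138, 140, 138, 137, 136, 136, 139, 138, 141, 141, 139, 141, 131, 178, 176, 176, 179, 178, 179, 179, 182, 183]
100 
140 
mouth [(0.77, array([170.5, 209.4]), array([0.6087, 0.1686, 0.03  ]))]
work_center [(0.96, array([168.4, 232.2]), array([0.6139, 0.086 , 0.039 ]))]
bed [(0.55, array([174.7, 209.8]), array([0.6008, 0.1701, 0.    ]))]
```

View pics/t2.png

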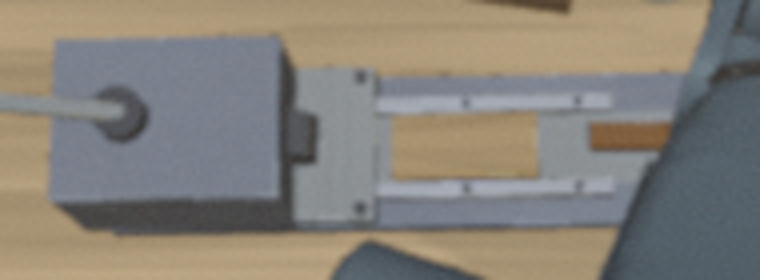

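```bash
python3 -c "
from h import *
go(.6065,-.17,.0545,-89.5)"
```

```text
shift [ 0.2 82.2  5. ] turn [ 0.0035 -0.0088 -0.0019] t 7.45 F [-0.21 -0.11 -0.52] tcp [ 0.6017 -0.17    0.1367]
```

```bash
python3 -m inch '[[0,15,5,0.0035,-0.0088,-0.002,1],[0,30,5,0.0035,-0.0088,-0.002,1],[0,45,5,0.0035,-0.0088,-0.002,1],[0,60,5,0.0035,-0.0088,-0.002,1],[0,72,5,0.0035,-0.0088,-0.002,1],[0,78,5,0.0035,-0.0088,-0.002,1],[0,82,5,0.0035,-0.0088,-0.002,1],[0,82,5,0.0035,-0.0088,-0.002,1]]'
python3 - <<'E'
from h import *
p=imaging.capture("wrist");save(p,"w4.png")
t=imaging.capture("top")
print("top rear,front",atz(t,249.5,168,.048),atz(t,212.7,171,.048),"guard rear edge",atz(t,208.6,171,.062))
go(.6065,-.17,.0535,-89.5)
for d in nets.masks_of(p,"work_center")[:1]: print(d["confidence"],d["bbox"])
E
```

```text
time_s: 8.25
tcp_pos: [0.6071, -0.1731, 0.0561]
tcp_rot: [-1.569, -0.005, -1.561]
wrist_force: [-8.7, -16.1, 21.0]
finger_gap: 0.233
top rear,front [0.61279073 0.02377634 0.048     ] [0.60196617 0.15482877 0.048     ] guard rear edge [0.59825404 0.16787444 0.062     ]
shift [-3.1  2.6 -0.6] turn [-0.0022  0.0008  0.0052] t 8.35 F [ -7.53 -16.61  20.53] tcp [ 0.6072 -0.1731  0.0561]
```

View pics/w4.png

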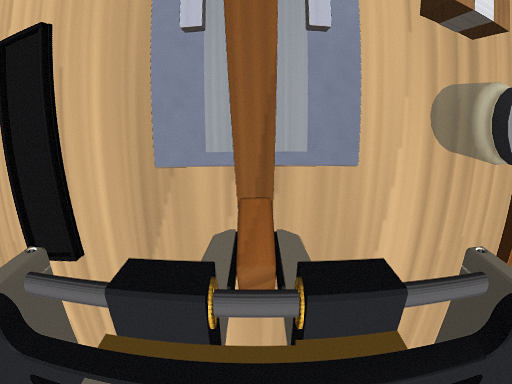

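```bash
python3 - <<'E'
from h import *
p=imaging.capture("wrist");s=sensors.read_state();A=R.from_euler('xyz',s["tcp_rot"]);g0=np.array(s["tcp_pos"])+A.apply([0,-.024,0])
print(np.round(p["world_from_camera"],3))
def pts(pitch,yaw=90.0):
    # stick axes; pitch>0 nose down
    Rm=R.from_euler('xyz',[0,np.radians(pitch),np.radians(yaw)])
    f=lambda *a: np.round(proj(p,g0+Rm.apply(np.array(a)/1000.),True))
    return {"shaft_edges@x60":(f(60,12,-31),f(60,-12,-31)),"handle_front_base":f(25,0,-31),"handle_front_top":f(25,0,25),"handle_rear_top":f(-25,0,25),"x100":(f(100,12,-31),f(100,-12,-31)),"nose":f(150,0,-31)}
for a in(-20,-10,0,10,20): print(a,pts(a))
E
```

```text
[[ 1.    -0.008 -0.004  0.607]
 [ 0.009  0.959  0.285 -0.095]
 [ 0.002 -0.285  0.959  0.221]
 [ 0.     0.     0.     1.   ]]
-20 {'shaft_edges@x60': (array([232., 133.]), array([280., 134.])), 'handle_front_base': array([255., 191.]), 'handle_front_top': array([255., 268.]), 'handle_rear_top': array([254., 325.]), 'x100': (array([230.,  54.]), array([283.,  55.])), 'nose': array([258., -54.])}
-10 {'shaft_edges@x60': (array([233., 136.]), array([278., 137.])), 'handle_front_base': array([255., 195.]), 'handle_front_top': array([255., 254.]), 'handle_rear_top': array([254., 328.]), 'x100': (array([233.,  62.]), array([280.,  62.])), 'nose': array([257., -31.])}
0 {'shaft_edges@x60': (array([235., 142.]), array([276., 143.])), 'handle_front_base': array([255., 201.]), 'handle_front_top': array([255., 239.]), 'handle_rear_top': array([254., 328.]), 'x100': (array([235.,  74.]), array([277.,  74.])), 'nose': array([257.,  -7.])}
10 {'shaft_edges@x60': (array([236., 151.]), array([275., 151.])), 'handle_front_base': array([255., 208.]), 'handle_front_top': array([255., 227.]), 'handle_rear_top': array([254., 326.]), 'x100': (array([237.,  88.]), array([275.,  88.])), 'nose': array([257.,  18.])}
20 {'shaft_edges@x60': (array([237., 161.]), array([274., 161.])), 'handle_front_base': array([255., 216.]), 'handle_front_top': array([255., 216.]), 'handle_rear_top': array([254., 322.]), 'x100': (array([238., 103.]), array([274., 104.])), 'nose': array([256.,  42.])}
```

```bash
python3 - <<'E'
from h import *
p=imaging.capture("scene")
a=p["image"][120:270,180:340,::-1];cv2.imwrite("pics/s2.png",cv2.resize(a,None,fx=5,fy=4,interpolation=cv2.INTER_CUBIC)[:600,:800])
s=sensors.read_state();print(s["wrist_force"],s["torque"],s["time_s"])
E
```

```text
[ -7.4209904  -16.71489312  21.65796196] [-2.74686852  1.66323937  0.3413784 ] 8.5
```

View pics/s2.png

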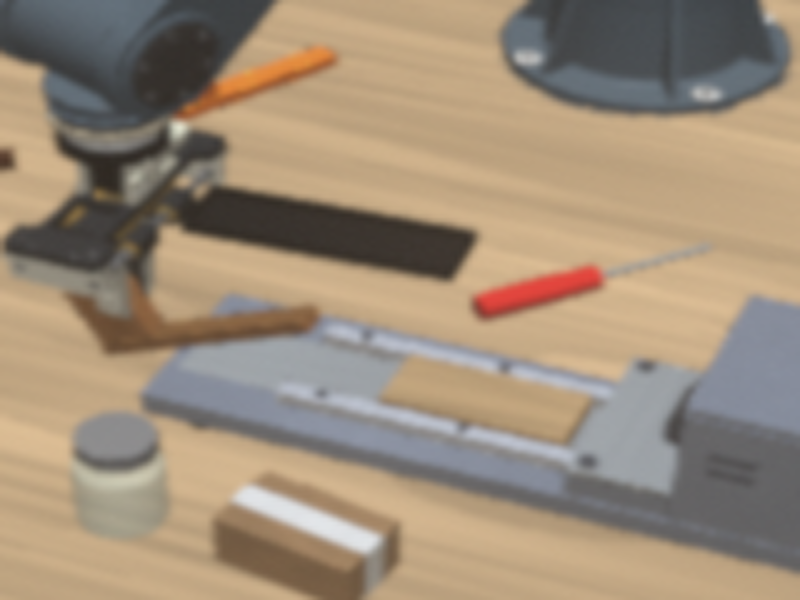

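The scene view shows the stick pitched nose-up (nose at crop (310,315)) and bearing on the bed's rear edge. I started lifting before the jaws had closed, so they hold only the top of the handle. I'll lift, carry the stick back over the tray, and fit its pose in the hand.

```bash
cat >> h.py <<'E'
from scipy.optimize import minimize
def fitstick(p,fish=True,x0=(0,0,0,0)):
    "stick pose relative to tool: dx along stick(mm), dz (mm), pitch nose-down deg, yaw deg; from mask IoU"
    s=sensors.read_state();A=R.from_euler('xyz',s["tcp_rot"]);t=np.array(s["tcp_pos"])
    ds=nets.masks_of(p,"stick_grip")
    if not ds: print("no mask");return
    c=np.array(proj(p,t+A.apply([-.05,-.02,0]),fish)); d=min(ds[:3],key=lambda d:np.hypot(*(np.array(d["bbox"][:2])-c)))
    m=d["region"].astype(np.uint8)
    B=A*R.from_euler('xyz',[np.pi/2,0,0])*R.from_euler('z',180,degrees=True) # stick axes when level (x=-tool x)
    def draw(q):
        Rm=B*R.from_euler('xyz',[0,np.radians(q[2]),np.radians(q[3])]);o=t+B.apply([q[0]/1e3,0,.024+q[1]/1e3]);im=np.zeros_like(m)
        for X,Y,Z in(((-25,150),12,(-45,-31)),((-25,25),11,(-31,25))):
            P=np.array([proj(p,o+Rm.apply(np.array([x,y,z])/1e3),fish) for x in X for y in(-Y,Y) for z in Z])
            cv2.fillConvexPoly(im,cv2.convexHull((P*16).astype(np.int32)),1,shift=4)
        return im
    def cost(q):
        i=draw(q);return 1-(i&m).sum()/max(1,(i|m).sum())
    best=min((minimize(cost,[x0[0],z,a,x0[3]],method="Nelder-Mead",options=dict(initial_simplex=np.array([[x0[0],z,a,x0[3]]]*5)+np.vstack([np.zeros(4),np.diag([8,8,8,3])]),maxfev=250)) for z in(x0[1],x0[1]-20) for a in(x0[2]-12,x0[2],x0[2]+12)),key=lambda r:r.fun)
    print("conf",round(d["confidence"],2),"bbox",np.round(d["bbox"]),"dx dz pitch yaw",np.round(best.x,1),"IoU",round(1-best.fun,3),"t",s["time_s"],"stick yaw world",np.round(np.degrees(s["tcp_rot"][2])+180+best.x[3],1))
    return best.x
E
python3 -m inch '[[0,-20,0,0,0,0,1],[0,-50,0,0,0,0,1],[0,-90,0,0,0,0,1],[5,-100,-40,0,0,0,1],[5,-100,-80,0,0.01,0,1],[5,-100,-120,0,0.02,0,1],[5,-100,-160,0,0,0,1],[2,-100,-196,0,-0.04,0,1]]'
python3 - <<'E'
from h import *
p=imaging.capture("wrist");save(p,"w5.png");fitstick(p)
p=imaging.capture("scene");fitstick(p,False)
go(.407,-.172,.05,-87.7)
E
```

```text
time_s: 9.3
tcp_pos: [0.4084, -0.1732, 0.1535]
tcp_rot: [-1.572, 0.001, -1.521]
wrist_force: [0.4, 0.2, -0.2]
finger_gap: 0.233
conf 0.85 bbox [252. 145.  57. 290.] dx dz pitch yaw [-15.5 -50.3 -37.6  -2.2] IoU 0.841 t 9.35 stick yaw world 90.8
conf 0.68 bbox [244. 146.  49.  19.] dx dz pitch yaw [-12.1 -32.6 -10.1  29.3] IoU 0.756 t 9.45 stick yaw world 122.0
shift [ -1.8 104.2  -3.4] turn [ 0.      0.0076 -0.    ] t 9.5 F [ 0.53 -0.43 -0.25] tcp [ 0.4105 -0.1736  0.1542]
```

View pics/w5.png

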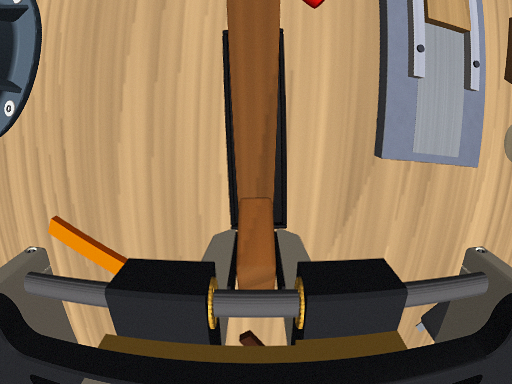

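The nose is tilted up about 30°, so I'll tilt the tool to level the stick and then refit its pose.

```bash
sed -i 's/m=d\["region"\].astype(np.uint8)/m=d["region"].astype(np.uint8); lim=255 if fish else 999; m[lim:]=0/; s/i=draw(q);return/i=draw(q); i[lim:]=0; return/' h.py
python3 -m inch '[[0,0,0,0,0,-0.1,1],[0,0,0,0,0,-0.2,1],[0,0,0,0,0,-0.3,1],[0,0,0,0,0,-0.4,1],[0,0,0,0,0,-0.5,1],[0,0,0,0,0,-0.5,1],[0,0,0,0,0,-0.5,1],[0,0,0,0,0,-0.5,1]]'
python3 - <<'E'
from h import *
p=imaging.capture("wrist");fitstick(p,x0=(0,-25,-30,-2))
p=imaging.capture("scene");fitstick(p,False,(0,-25,-30,-2))
a=p["image"][90:210,190:350,::-1];cv2.imwrite("pics/s3.png",cv2.resize(a,None,fx=5,fy=5,interpolation=cv2.INTER_CUBIC))
s=sensors.read_state();print(s["tcp_pos"],s["tcp_rot"])
E
```

```text
time_s: 10.3
tcp_pos: [0.4112, -0.1737, 0.1546]
tcp_rot: [-1.571, -0.498, -1.522]
wrist_force: [-0.2, 0.7, -0.6]
finger_gap: 0.233
conf 0.67 bbox [254. 145.  55. 290.] dx dz pitch yaw [-19.1 -19.8 -21.9   0.1] IoU 0.973 t 10.35 stick yaw world 92.9
conf 0.71 bbox [242. 149.  47.  26.] dx dz pitch yaw [-13.3 -34.5 -32.2  -4.5] IoU 0.744 t 10.45 stick yaw world 88.2
[ 0.41067289 -0.17392386  0.15477184] [-1.57033668 -0.4994085  -1.52315453]
```

View pics/s3.png

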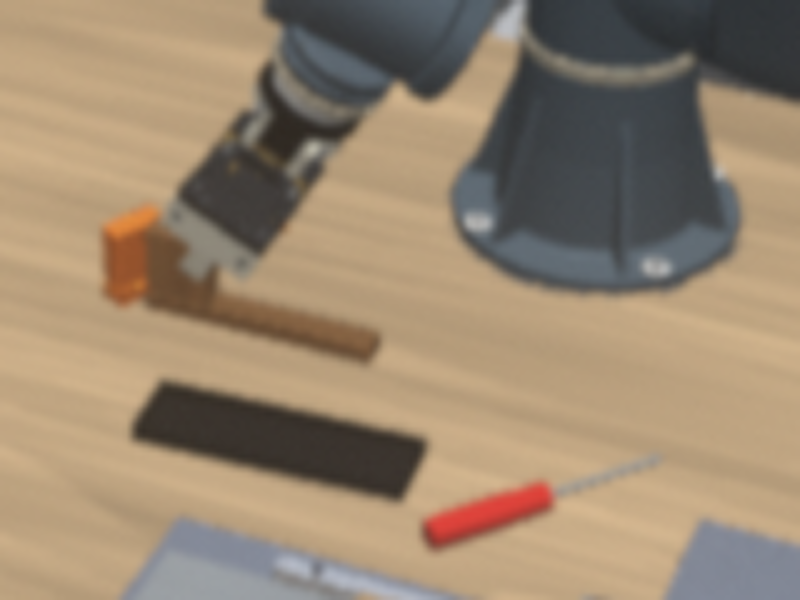

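The stick is now level, roughly parallel to the tray in the crop, and the pads hold the front-top of the handle. I'll lower it into the tray.

```bash
python3 -m inch '[[-15,10,0,0,0,0,1],[-25,25,0,0,0,0,1],[-35,40,0,0,0,0,1],[-45,55,0,0,0,0,1],[-55,68,0,0,0,0,1],[-63,80,0,0,0,0,1],[-63,80,0,0,0,0,1],[-63,80,0,0,0,0,1]]'
python3 - <<'E'
from h import *
p=imaging.capture("wrist");fitstick(p,x0=(-19,-20,-22,0))
p=imaging.capture("scene");fitstick(p,False,(-15,-25,-28,-2))
s=sensors.read_state();print(s["tcp_pos"],s["tcp_rot"],s["wrist_force"])
E
```

```text
time_s: 11.3
tcp_pos: [0.4098, -0.1568, 0.0545]
tcp_rot: [-1.571, -0.5, -1.522]
wrist_force: [0.8, -0.6, 0.1]
finger_gap: 0.235
conf 0.77 bbox [253. 148.  56. 293.] dx dz pitch yaw [-14.8 -23.5 -25.7   0.2] IoU 0.979 t 11.35 stick yaw world 93.0
conf 0.8 bbox [248. 173.  44.  24.] dx dz pitch yaw [-10.1 -26.1 -26.9  -1.6] IoU 0.633 t 11.45 stick yaw world 91.2
[ 0.41013231 -0.15676425  0.05491963] [-1.56937905 -0.50033473 -1.52286842] [-0.38546434  0.73855211 -0.74546976]
```

```bash
python3 -m inch '[[-1,2,0,0,0,0,1],[-2,4,0,0,0,0,1],[-3,5,0,0,0,0,1],[-3.5,6,0,0,0,0,1],[-4,7,0,0,0,0,1],[-4.3,8,0,0,0,0,1],[-4.3,8,0,0,0,0,1],[-4.3,8,0,0,0,0,1]]'
```

```text
time_s: 12.3
tcp_pos: [0.4101, -0.1571, 0.0476]
tcp_rot: [-1.569, -0.504, -1.523]
wrist_force: [-12.0, 17.2, 51.1]
finger_gap: 0.231
```

```bash
python3 -m inch '[[1.5,-2.6,0,0,0,0,1],[1.5,-2.6,0,0,0,0,1],[1.5,-2.6,0,0,0,0,0.4],[1.5,-2.6,0,0,0,0,0.2],[1.5,-2.6,0,0,0,0,0],[1.5,-2.6,0,0,0,0,-0.5],[1.5,-2.6,0,0,0,0,-1],[1.5,-2.6,0,0,0,0,-1]]'
python3 - <<'E'
from h import *
s=sensors.read_state();print(s["finger_gap"],s["wrist_force"])
go(.41,-.16,.20,-87.0)
E
```

```text
time_s: 13.1
tcp_pos: [0.4097, -0.1567, 0.0481]
tcp_rot: [-1.571, -0.5, -1.522]
wrist_force: [0.6, 0.5, -0.3]
finger_gap: 0.679
0.6787510671217052 [ 0.60098605  0.47312312 -0.32858442]
shift [ 7.570e+01 -1.317e+02  1.000e-01] turn [ 0.001  -0.0035  0.5   ] t 13.1 F [ 0.6   0.47 -0.33] tcp [ 0.4097 -0.1567  0.0481]
```

```bash
python3 -m inch '[[2,-10,0,0,0,0,-1],[10,-30,0,0,0,0.05,-1],[25,-55,0,0,0,0.15,-1],[40,-80,0,0,0,0.28,-1],[50,-90,0,0,0,0.4,-1],[55,-92,0,0,0,0.5,-1],[55,-92,0,0,0,0.5,-1],[55,-92,0,0,0,0.5,-1]]'
python3 - <<'E'
from h import *
p=imaging.capture("wrist");save(p,"w6.png")
fitstick(p,x0=(0,-100,0,0))
print([(round(d["confidence"],2),np.round(atz(p,d["point"][1],d["point"][0],.05,True),4)) for d in nets.mark_of(p,"stick_grip")[:1]])
go(.41,-.16,.15,-87.0)
E
```

```text
time_s: 13.9
tcp_pos: [0.4099, -0.162, 0.1556]
tcp_rot: [-1.57, -0.0, -1.524]
wrist_force: [0.4, 0.6, 0.0]
finger_gap: 0.999
conf 0.93 bbox [256. 144.  27. 188.] dx dz pitch yaw [  -3.  -121.4    7.1   -0.5] IoU 0.928 t 13.95 stick yaw world 92.2
[(0.79, array([ 0.411 , -0.1717,  0.05  ]))]
shift [-0.4  4.8  0.5] turn [ 0.0013 -0.0033  0.0007] t 14.05 F [ 0.82 -0.05  0.01] tcp [ 0.4095 -0.1604  0.1548]
```

View pics/w6.png

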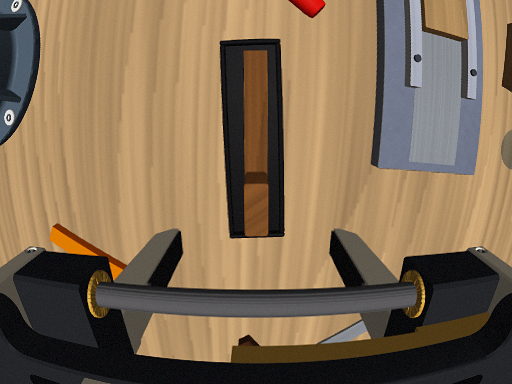

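The stick lies flat in the tray again, with its nose at (256,50) and handle top at rows 184-236 around column 257.

```bash
python3 - <<'E'
from h import *
p=imaging.capture("wrist")
a=atz(p,256,50.5,.019,True);print("nose",a,"hf",atz(p,257,185,.075,True),"hr",atz(p,257,236,.075,True))
print("handle sides",atz(p,245,212,.075,True),atz(p,269,212,.075,True))
print("tray inner ends corners",atz(p,221,41,.016,True),atz(p,280,40,.016,True),atz(p,231,237,.016,True),atz(p,284,236,.016,True))
y=a[1]-.15;print(y);go(.4105,y,.026,-87.0)
E
```

```text
nose [ 0.40323049 -0.01955081  0.019     ] hf [ 0.41020141 -0.14379432  0.075     ] hr [ 0.41256045 -0.19078374  0.075     ]
handle sides [ 0.40097025 -0.16849869  0.075     ] [ 0.42185813 -0.16746934  0.075     ]
tray inner ends corners [ 0.36740924 -0.0097061   0.016     ] [ 0.42674866 -0.00611778  0.016     ] [ 0.38506256 -0.21958607  0.016     ] [ 0.44413393 -0.21546375  0.016     ]
-0.1695508127024461
shift [  9.2 128.8   0.6] turn [ 0.0012 -0.0028  0.0005] t 14.1 F [ 0.49 -0.07 -0.73] tcp [ 0.4096 -0.1603  0.1548]
```

```bash
python3 -m inch '[[9,40,1,0,0,0,-1],[9,80,1,0,0,0,-1],[9,110,1,0,0,0,-1],[9,128,1,0,0,0,-1],[9,128,1,0,0,0,1],[9,128,1,0,0,0,1],[9,128,1,0,0,0,1],[9,128,1,0,0,0,1]]' 60
python3 -m inch '[[0,0,0,0,0,0,1],[0,0,0,0,0,0,1],[0,0,0,0,0,0,1],[0,0,0,0,0,0,1],[0,0,0,0,0,0,1],[0,0,0,0,0,0,1],[0,0,0,0,0,0,1],[0,0,0,0,0,0,1]]'
```

```text
time_s: 14.9
tcp_pos: [0.412, -0.17, 0.0282]
tcp_rot: [-1.569, -0.001, -1.522]
wrist_force: [0.2, -0.7, -0.9]
finger_gap: 0.704
time_s: 15.7
tcp_pos: [0.4113, -0.1698, 0.0272]
tcp_rot: [-1.571, -0.0, -1.522]
wrist_force: [-1.1, -0.1, -0.2]
finger_gap: 0.228
```

```bash
python3 -m inch '[[0,-10,0,0,0,0,1],[0,-30,0,0,0,0,1],[0,-55,0,0,0,0,1],[0,-80,0,0,0,0,1],[0,-100,0,0,0,0,1],[0,-110,0,0,0,0,1],[0,-110,0,0,0,0,1],[0,-110,0,0,0,0,1]]'
python3 - <<'E'
from h import *
p=imaging.capture("wrist");fitstick(p,x0=(0,0,0,0))
p=imaging.capture("scene");fitstick(p,False,(0,0,0,0))
go(.6065,-.17,.137,-89.6)
E
```

```text
time_s: 16.5
tcp_pos: [0.4111, -0.1697, 0.1368]
tcp_rot: [-1.571, 0.0, -1.522]
wrist_force: [-0.3, -0.6, -1.4]
finger_gap: 0.234
conf 0.8 bbox [255. 160.  52. 321.] dx dz pitch yaw [-4.3  2.7  0.4 -0.2] IoU 0.973 t 16.55 stick yaw world 92.6
conf 0.72 bbox [248. 150.  45.  27.] dx dz pitch yaw [ 2.7 -4.  -9.1 -9.7] IoU 0.716 t 16.65 stick yaw world 83.0
shift [  9.9  -0.8 195.2] turn [ 0.0013  0.0418 -0.0007] t 16.7 F [-0.07 -0.3  -0.17] tcp [ 0.411  -0.1696  0.1365]
```

```bash
python3 -m inch '[[2,0,40,0,0.01,0,1],[4,0,85,0,0.02,0,1],[6,0,130,0,0.03,0,1],[8,0,170,0,0.042,0,1],[10,0,195,0,0.042,0,1],[10,20,195,0,0.042,0,1],[10,45,195,0,0.042,0,1],[10,65,195,0,0.042,0,1]]'
python3 -c "
from h import *
go(.6065,-.17,.054,-89.6)"
```

```text
time_s: 17.5
tcp_pos: [0.606, -0.17, 0.0699]
tcp_rot: [-1.573, 0.001, -1.564]
wrist_force: [0.9, 0.0, -0.5]
finger_gap: 0.235
shift [ 0.  15.9  0.5] turn [ 0.002   0.0001 -0.0006] t 17.5 F [ 0.86  0.02 -0.54] tcp [ 0.606  -0.17    0.0699]
```

```bash
python3 -m inch '[[0,6,0,0.002,0,0,1],[0,12,0,0.002,0,0,1],[0,15.5,0,0.002,0,0,1],[0,15.5,0,0.002,0,0,1],[-6,15.5,0,0.002,0,0,1],[-12,15.5,0,0.002,0,0,1],[-18,15.5,0,0.002,0,0,1],[-24,15.5,0,0.002,0,0,1]]'
python3 - <<'E'
from h import *
p=imaging.capture("wrist");fitstick(p)
s=sensors.read_state();print(s["tcp_pos"],s["wrist_force"],s["torque"])
E
```

```text
time_s: 18.3
tcp_pos: [0.6066, -0.1456, 0.057]
tcp_rot: [-1.568, -0.0, -1.564]
wrist_force: [1.0, 0.0, -1.3]
finger_gap: 0.234
conf 0.8 bbox [255. 162.  50. 322.] dx dz pitch yaw [-5.4 -2.6 -1.5 -0.1] IoU 0.973 t 18.35 stick yaw world 90.3
[ 0.6065129  -0.14529778  0.05685148] [ 0.14105752  0.64098978 -1.12172709] [-0.01393699  0.03086083  0.02586589]
```

```bash
python3 -m inch '[[-6,1,0,0,0,0,1],[-12,1,0,0,0,0,1],[-18,1,0,0,0,0,1],[-24,1,0,0,0,0,1],[-30,1,0,0,0,0,1],[-38,1,0,0,0,0,1],[-47,1,0,0,0,0,1],[-56,1,0,0,0,0,1]]'
python3 - <<'E'
from h import *
s=sensors.read_state();print(s["tcp_pos"],s["wrist_force"])
t=imaging.capture("top");p=imaging.capture("wrist");save(p,"w7.png");fitstick(p)
for d in nets.masks_of(t,"work_center")[:1]: print(d["confidence"],d["bbox"],atz(t,d["bbox"][0]+d["bbox"][2]/2,d["bbox"][1],.048))
E
```

```text
time_s: 19.2
tcp_pos: [0.6061, -0.0895, 0.0557]
tcp_rot: [-1.569, -0.0, -1.564]
wrist_force: [0.0, 0.0, -1.2]
finger_gap: 0.237
[ 0.60605144 -0.08945791  0.05570471] [ 0.03007794  0.02954306 -1.23029111]
conf 0.62 bbox [255. 162.  49. 325.] dx dz pitch yaw [-2.6 -0.1  0.4 -0.1] IoU 0.973 t 19.3 stick yaw world 90.4
0.73 [223.9, 172.2, 28.1, 15.7] [0.59738904 0.06486243 0.048     ]
```

```bash
python3 -m inch '[[-6,0,0,0,0,0,1],[-12,0,0,0,0,0,1],[-18,0,0,0,0,0,1],[-24,0,0,0,0,0,1],[-30,0,0,0,0,0,1],[-35,0,0,0,0,0,1],[-40,0,0,0,0,0,1],[-44,0,0,0,0,0,1]]'
python3 -m inch '[[-3,0,0,0,0,0,1],[-6,0,0,0,0,0,1],[-9,0,0,0,0,0,1],[-12,0,0,0,0,0,1],[-15,0,0,0,0,0,1],[-18,0,0,0,0,0,1],[-21,0,0,0,0,0,1],[-24,0,0,0,0,0,1]]'
```

```text
time_s: 20.2
tcp_pos: [0.6058, -0.0458, 0.0557]
tcp_rot: [-1.569, -0.0, -1.564]
wrist_force: [0.2, -0.1, -0.4]
finger_gap: 0.237
time_s: 21.0
tcp_pos: [0.6059, -0.0233, 0.056]
tcp_rot: [-1.568, -0.002, -1.564]
wrist_force: [-0.2, -8.3, 1.1]
finger_gap: 0.232
```

```bash
python3 -m inch '[[-3,0,0,0,0,0,1],[-6,0,0,0,0,0,1],[-9,0,0,0,0,0,1],[-12,0,0,0,0,0,1],[-15,0,0,0,0,0,1],[-18,0,0,0,0,0,1],[-20,0,0,0,0,0,1],[-22,0,0,0,0,0,1]]'
python3 -m inch '[[-2,0,0,0,0,0,1],[-4,0,0,0,0,0,1],[-6,0,0,0,0,0,1],[-8,0,0,0,0,0,1],[-10,0,0,0,0,0,1],[-12,0,0,0,0,0,1],[-14,0,0,0,0,0,1],[-15,0,0,0,0,0,1]]'
python3 -c "
from h import *
p=imaging.capture('wrist');fitstick(p);go(.6065,.02,.0555,-89.6)"
```

```text
time_s: 21.8
tcp_pos: [0.6057, -0.0013, 0.056]
tcp_rot: [-1.568, -0.002, -1.564]
wrist_force: [-0.4, -8.8, 1.5]
finger_gap: 0.228
time_s: 22.6
tcp_pos: [0.6056, 0.0137, 0.056]
tcp_rot: [-1.568, -0.002, -1.564]
wrist_force: [-0.3, -7.9, 0.9]
finger_gap: 0.233
conf 0.7 bbox [255. 162.  54. 323.] dx dz pitch yaw [-2.1 11.5  3.8  0. ] IoU 0.972 t 22.65 stick yaw world 90.4
shift [-6.2  0.5  0.9] turn [-0.0025  0.      0.0014] t 22.7 F [-0.82 -8.19  0.87] tcp [0.6056 0.0138 0.056 ]
```

```bash
python3 -m inch '[[-1,0,0,0,0,0,1],[-2,0,0,0,0,0,1],[-3,0,0,0,0,0,1],[-4,0,0,0,0,0,1],[-5,0,0,0,0,0,1],[-6,0,0,0,0,0,1],[-7,0,0,0,0,0,1],[-7,0,0,0,0,0,1]]'
```

```text
time_s: 23.5
tcp_pos: [0.6056, 0.0207, 0.056]
tcp_rot: [-1.568, -0.002, -1.564]
wrist_force: [-0.7, -8.0, 1.8]
finger_gap: 0.233
```

```bash
python3 -m inch '[[-1,0,0,0,0,0,1],[-2,0,0,0,0,0,1],[-3,0,0,0,0,0,1],[-4,0,0,0,0,0,1],[-5,0,0,0,0,0,1],[-6,0,0,0,0,0,1],[-6,0,0,0,0,0,1],[-6,0,0,0,0,0,1]]'
```

```text
time_s: 24.3
tcp_pos: [0.6055, 0.0267, 0.056]
tcp_rot: [-1.568, -0.001, -1.564]
wrist_force: [-0.0, -7.7, 2.4]
finger_gap: 0.234
```

```bash
python3 -m inch '[[-1,0,0,0,0,0,1],[-2,0,0,0,0,0,1],[-3,0,0,0,0,0,1],[-4,0,0,0,0,0,1],[-5,0,0,0,0,0,1],[-6,0,0,0,0,0,1],[-6.5,0,0,0,0,0,1],[-7,0,0,0,0,0,1]]'
```

```text
time_s: 25.1
tcp_pos: [0.6054, 0.0336, 0.056]
tcp_rot: [-1.569, -0.002, -1.564]
wrist_force: [-0.6, -9.8, 1.2]
finger_gap: 0.23
```

```bash
python3 -m inch '[[-0.5,0,0,0,0,0,1],[-1,0,0,0,0,0,1],[-1.5,0,0,0,0,0,1],[-2,0,0,0,0,0,1],[-2,0,0,0,0,0,1],[-2,0,0,0,0,0,1],[-2,0,0,0,0,0,1],[-2,0,0,0,0,0,1]]'; python3 -c "
from h import *
for i in range(5): imaging.capture('wrist'); print(sensors.read_state()['wrist_force'],sensors.read_state()['tcp_pos'][1])"
```

```text
time_s: 25.9
tcp_pos: [0.6054, 0.0356, 0.056]
tcp_rot: [-1.568, -0.002, -1.564]
wrist_force: [0.4, -8.5, 1.8]
finger_gap: 0.234
[-1.51074006 -8.73070031  1.18371167] 0.03563338124071369
[ 0.16170441 -8.22354064  1.21270805] 0.03564141356973298
[ 0.14624211 -8.43606095  2.2869717 ] 0.035620791357564435
[-0.4937134  -8.71374244  2.43466742] 0.03562298630987948
[-0.07379926 -8.73841618  0.81678204] 0.03560171245346506
```

```bash
python3 -m inch '[[-0.7,0,0,0,0,0,1],[-1.4,0,0,0,0,0,1],[-2,0,0,0,0,0,1],[-2.7,0,0,0,0,0,1],[-3.4,0,0,0,0,0,1],[-4,0,0,0,0,0,1],[-4,0,0,0,0,0,1],[-4,0,0,0,0,0,1]]'; python3 -c "
from h import *
for i in range(3): imaging.capture('wrist'); print(sensors.read_state()['wrist_force'],sensors.read_state()['tcp_pos'][1])"
```

```text
time_s: 26.95
tcp_pos: [0.6054, 0.0396, 0.056]
tcp_rot: [-1.569, -0.002, -1.564]
wrist_force: [0.3, -8.4, 2.0]
finger_gap: 0.232
[-0.32838513 -8.13465644  1.44211307] 0.039625956211733995
[-0.1230539  -7.52759999  1.47796907] 0.039644762961699234
[-0.69229402 -8.12897387  2.26935969] 0.039631016170968175
```

```bash
python3 -m inch '[[-0.8,0,0,0,0,0,1],[-1.6,0,0,0,0,0,1],[-2.4,0,0,0,0,0,1],[-3.2,0,0,0,0,0,1],[-4,0,0,0,0,0,1],[-4.8,0,0,0,0,0,1],[-5.4,0,0,0,0,0,1],[-6,0,0,0,0,0,1]]'; python3 -c "
from h import *
for i in range(3): imaging.capture('wrist'); print(sensors.read_state()['wrist_force'],sensors.read_state()['tcp_pos'][1])"
```

```text
time_s: 27.9
tcp_pos: [0.6053, 0.0456, 0.056]
tcp_rot: [-1.568, -0.002, -1.564]
wrist_force: [0.0, -9.5, 2.4]
finger_gap: 0.233
[-0.13025029 -8.58687998  1.96198126] 0.04563767026254731
[-0.57928642 -8.37068001  1.28904128] 0.04566746816350414
[-1.25050567 -7.67101209  1.57714759] 0.04563077476537997
```

```bash
python3 -m inch '[[-0.8,0,0,0,0,0,1],[-1.6,0,0,0,0,0,1],[-2.4,0,0,0,0,0,1],[-3.2,0,0,0,0,0,1],[-4,0,0,0,0,0,1],[-4.8,0,0,0,0,0,1],[-5.4,0,0,0,0,0,1],[-6,0,0,0,0,0,1]]'; python3 -c "
from h import *
for i in range(3): imaging.capture('wrist'); print(sensors.read_state()['wrist_force'],sensors.read_state()['tcp_pos'][1])"
```

```text
time_s: 28.85
tcp_pos: [0.6053, 0.0515, 0.056]
tcp_rot: [-1.569, -0.002, -1.564]
wrist_force: [0.4, -9.6, 2.7]
finger_gap: 0.233
[-0.4542248  -8.15753198  1.79338614] 0.05162143400537535
[-0.63275021 -8.69782916  1.99805195] 0.05161927264746515
[ 0.18922921 -8.17313376  1.95799076] 0.05160056683943934
```

```bash
python3 -m inch '[[-0.8,0,0,0,0,0,1],[-1.6,0,0,0,0,0,1],[-2.4,0,0,0,0,0,1],[-3.2,0,0,0,0,0,1],[-4,0,0,0,0,0,1],[-4.8,0,0,0,0,0,1],[-5,0,0,0,0,0,1],[-5,0,0,0,0,0,1]]'; python3 -c "
from h import *
for i in range(3): imaging.capture('wrist'); print(sensors.read_state()['wrist_force'],sensors.read_state()['tcp_pos'][1])"
```

```text
time_s: 29.8
tcp_pos: [0.6052, 0.0566, 0.056]
tcp_rot: [-1.569, -0.002, -1.564]
wrist_force: [-0.7, -9.0, 2.2]
finger_gap: 0.235
[-0.0844948  -8.81008487  2.92974909] 0.05658474572767557
[ 0.33041145 -8.39466107  1.61063025] 0.05657452882172655
[-0.30044025 -8.66102732  2.38714371] 0.05660547624901762
```

```bash
python3 -m inch '[[-0.8,0,0,0,0,0,1],[-1.6,0,0,0,0,0,1],[-2.4,0,0,0,0,0,1],[-3.2,0,0,0,0,0,1],[-4,0,0,0,0,0,1],[-4.8,0,0,0,0,0,1],[-5,0,0,0,0,0,1],[-5,0,0,0,0,0,1]]'; python3 -c "
from h import *
for i in range(3): imaging.capture('wrist'); print(sensors.read_state()['wrist_force'],sensors.read_state()['tcp_pos'][1])"
```

```text
time_s: 30.75
tcp_pos: [0.6052, 0.0613, 0.0561]
tcp_rot: [-1.569, -0.002, -1.564]
wrist_force: [-0.6, -11.5, 2.1]
finger_gap: 0.233
[ -0.67477604 -10.53235637   2.47073165] 0.0612755144789023
[  0.15713982 -11.41227462   3.52458502] 0.06128037198221476
[ -0.93523544 -10.99551676   3.11192719] 0.06126362138789928
```

The force has risen about 2.8 N above the sliding level, so the batten is on the stop at about 1 mm of yield. I'll press in about 5 mm more and hold.

```bash
python3 -m inch '[[-0.5,0,0,0,0,0,1],[-1,0,0,0,0,0,1],[-1.5,0,0,0,0,0,1],[-2,0,0,0,0,0,1],[-2.5,0,0,0,0,0,1],[-3,0,0,0,0,0,1],[-3.5,0,0,0,0,0,1],[-3.5,0,0,0,0,0,1]]'; python3 -c "
from h import *
for i in range(3): imaging.capture('wrist'); print(sensors.read_state()['wrist_force'],sensors.read_state()['tcp_pos'][1])"
```

```text
time_s: 31.7
tcp_pos: [0.6053, 0.0643, 0.0562]
tcp_rot: [-1.569, -0.003, -1.564]
wrist_force: [-0.8, -14.0, 3.9]
finger_gap: 0.235
[ -0.4937564  -14.31896605   4.04609222] 0.06424009681237408
[  0.17426168 -13.99497106   4.27708541] 0.06424159622829866
[ -0.72580578 -14.88551991   3.28315096] 0.0642623968743235
```

```bash
python3 -m inch '[[-0.5,0,0,0,0,0,1],[-1,0,0,0,0,0,1],[-1.3,0,0,0,0,0,1],[-1.3,0,0,0,0,0,1],[-1.3,0,0,0,0,0,1],[-1.3,0,0,0,0,0,1],[-1.3,0,0,0,0,0,1],[-1.3,0,0,0,0,0,1]]'; python3 -c "
from h import *
for i in range(4): imaging.capture('wrist'); print(sensors.read_state()['wrist_force'],sensors.read_state()['tcp_pos'][1])"
```

```text
time_s: 32.65
tcp_pos: [0.6053, 0.0653, 0.0562]
tcp_rot: [-1.569, -0.003, -1.564]
wrist_force: [-1.8, -16.0, 4.1]
finger_gap: 0.234
[ -1.14943384 -15.65582932   4.06298714] 0.06533635832822973
[ -0.85601938 -16.71595264   4.12536651] 0.06533771752280815
[ -0.83207789 -16.79051143   5.28929957] 0.06532812142395872
[ -1.13166183 -15.26765973   4.0392157 ] 0.06535917326520077
```

Pressed to about 7–8 N on the stop and held. Now I'll withdraw gently.

```bash
python3 -m inch '[[0.7,0,0,0,0,0,1],[1.5,0,0,0,0,0,1],[3,0,0,0,0,0,1],[6,0,0,0,0,0,1],[12,0,0,0,0,0,1],[22,0,0,0,0,0,1],[37,0,0,0,0,0,1],[57,0,0,0,0,0,1]]'
python3 -m inch '[[25,0,0,0,0,0,1],[50,0,0,0,0,0,1],[75,0,0,0,0,0,1],[100,-2,0,0,0,0,1],[125,-3,0,0,0,0,1],[150,-3,0,0,0,0,1],[170,-3,0,0,0,0,1],[180,-3,0,0,0,0,1]]'
python3 - <<'E'
from h import *
p=imaging.capture('wrist');fitstick(p)
t=imaging.capture('top');save(t,"t9.png")
print("F",sensors.read_state()["wrist_force"]); go(.6065,-.17,.137,-89.6)
E
```

```text
time_s: 33.65
tcp_pos: [0.6054, 0.0094, 0.0557]
tcp_rot: [-1.569, -0.0, -1.564]
wrist_force: [0.0, 0.1, -0.9]
finger_gap: 0.235
time_s: 34.45
tcp_pos: [0.6062, -0.172, 0.0587]
tcp_rot: [-1.569, -0.0, -1.566]
wrist_force: [0.3, -0.3, -0.5]
finger_gap: 0.232
conf 0.96 bbox [256. 162.  50. 323.] dx dz pitch yaw [-4.6  4.8  0.5  0. ] IoU 0.979 t 34.5 stick yaw world 90.3
F [-0.55802754  0.82264791 -1.2904437 ]
shift [  0.1 -78.3   0.3] turn [-0.0019 -0.0012 -0.0001] t 34.6 F [-0.56  0.82 -1.29] tcp [ 0.6064 -0.1699  0.0587]
```

```bash
python3 -m inch '[[0,-20,0,0,0,0,1],[0,-50,0,0,0,0,1],[0,-78,-10,0,0,0,1],[0,-80,-50,0,0,0,1],[0,-80,-90,0,-0.02,0,1],[0,-80,-130,0,-0.04,0,1],[0,-80,-170,-0.002,-0.063,0,1],[0,-80,-195,-0.002,-0.063,0,1]]'
python3 -c "
from h import *
imaging.capture('top'); imaging.capture('top')
go(.4105,-.17,.028,-86)"
```

```text
time_s: 35.4
tcp_pos: [0.409, -0.1695, 0.1383]
tcp_rot: [-1.572, 0.0, -1.499]
wrist_force: [1.3, -0.7, -1.4]
finger_gap: 0.235
shift [  0.5 110.4   1.6] turn [ 0.0013  0.     -0.0007] t 35.5 F [ 0.75 -0.58 -0.99] tcp [ 0.409  -0.1697  0.1384]
```

```bash
python3 -m inch '[[0,30,1.6,0,0,0,1],[0,60,1.6,0,0,0,1],[0,80,1.6,0,0,0,1],[0,92,1.6,0,0,0,1],[0,100,1.6,0,0,0,1],[0,104,1.6,0,0,0,1],[0,107,1.6,0,0,0,1],[0,107,1.6,0,0,0,1]]'
python3 -c "
from h import *
p=imaging.capture('wrist');fitstick(p);go(.4105,-.17,.0275,-86)"
```

```text
time_s: 36.3
tcp_pos: [0.4134, -0.1708, 0.0316]
tcp_rot: [-1.57, -0.0, -1.501]
wrist_force: [-0.1, 0.6, -0.7]
finger_gap: 0.235
conf 0.95 bbox [255. 162.  47. 324.] dx dz pitch yaw [-1.7  1.2  0.3 -0.1] IoU 0.971 t 36.35 stick yaw world 93.9
shift [-1.1  4.3 -2.8] turn [-0.0007 -0.      0.0006] t 36.4 F [ 0.22 -0.11 -0.04] tcp [ 0.4134 -0.1709  0.0318]
```

```bash
python3 -m inch '[[0,1,-2.5,0,0,0,1],[0,2,-2.5,0,0,0,1],[0,2.5,-2.5,0,0,0,1],[0,3,-2.5,0,0,0,1],[0,3.5,-2.5,0,0,0,1],[0,4,-2.5,0,0,0,1],[0,4,-2.5,0,0,0,1],[0,4,-2.5,0,0,0,1]]'
```

```text
time_s: 37.2
tcp_pos: [0.4106, -0.1709, 0.0273]
tcp_rot: [-1.571, -0.0, -1.501]
wrist_force: [0.2, 0.3, -1.2]
finger_gap: 0.233
```

```bash
python3 -m inch '[[0,0.7,0,0,0,0,1],[0,0.7,0,0,0,0,0.5],[0,0.7,0,0,0,0,0.3],[0,0.7,0,0,0,0,0],[0,0.7,0,0,0,0,-1],[0,0.7,0,0,0,0,-1],[0,0.7,0,0,0,0,-1],[0,0.7,0,0,0,0,-1]]'
python3 -m inch '[[0,0,0,0,0,0,-1],[0,0,0,0,0,0,-1],[0,0,0,0,0,0,-1],[0,-15,0,0,0,0,-1],[0,-45,0,0,0,0,-1],[0,-80,0,0,0,0,-1],[0,-115,0,0,0,0,-1],[0,-125,0,0,0,0,-1]]'
python3 - <<'E'
from h import *
imaging.capture('wrist');p=imaging.capture('wrist');fitstick(p,x0=(0,-125,0,0))
b=[d for d in nets.masks_of(p,"stick_grip")][0]
print(b["bbox"],[np.round(atz(p,d["point"][1],d["point"][0],.05,True),4) for d in nets.mark_of(p,"stick_grip")[:1]],[np.round(atz(p,d["point"][1],d["point"][0],0,True),4) for d in nets.mark_of(p,"tray")[:1]])
t=imaging.capture('top')
def up(i,r,s): return cv2.resize(i[r[0]:r[1],r[2]:r[3],::-1],s,interpolation=cv2.INTER_CUBIC)
cv2.imwrite("pics/final.png",np.hstack([up(p["image"],(0,300,150,400),(400,480)),up(t["image"],(130,250,170,330),(400,300)) if 0 else cv2.copyMakeBorder(up(t["image"],(130,250,170,330),(400,300)),0,180,0,0,0)]))
o=sensors.read_state()["tcp_pos"];print(o,sensors.read_state()["time_s"])
E
```

```text
time_s: 38.0
tcp_pos: [0.4105, -0.1709, 0.0266]
tcp_rot: [-1.571, -0.0, -1.501]
wrist_force: [0.3, -0.3, -0.3]
finger_gap: 0.715
time_s: 38.8
tcp_pos: [0.4117, -0.1715, 0.1547]
tcp_rot: [-1.567, -0.003, -1.501]
wrist_force: [0.8, -0.6, -0.4]
finger_gap: 1.003
conf 0.6 bbox [254. 132.  28. 188.] dx dz pitch yaw [  -2.2 -144.    -6.6    0.4] IoU 0.961 t 38.9 stick yaw world 94.4
[86.0, 245.1, 88.9, 64.2] [array([ 0.4109, -0.1695,  0.05  ])] [array([ 0.4063, -0.1122,  0.    ])]
[ 0.40998353 -0.17056176  0.15035811] 39.15
```

View pics/final.png

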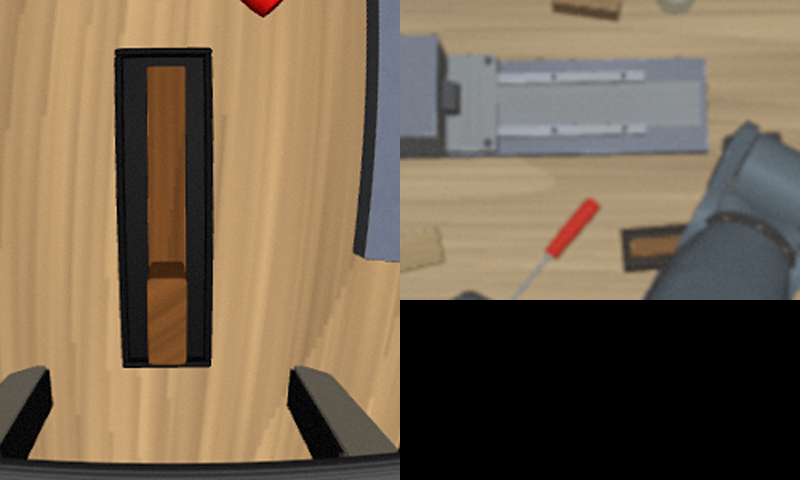

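The left half shows the stick flat and centred in the tray (columns 147-186, rows 66-365). The right half shows an empty channel, with the batten fully under the guard and the other things in view untouched. I'll hand the job in.

```bash
python3 -c "
from plant import ctrl
print(ctrl.finish_job())"
```

```text
the job is handed in; nothing more can be done
None
```

The batten is on the spring stop, the stick is back in its tray, and the job was handed in at about 39 s. No verdict was reported.

**Feed and stop:** I pushed the batten in with the stick. Sliding through the shoe took about 8.3 N. I felt the stop as a rise of about 2.8 N with the TCP at y ≈ 0.061 m. I then pressed in steps to about 16 N at the wrist, which puts roughly 7–8 N on the stop and about 6–7 mm of yield. I held that for over half a second and withdrew gently.

**What went wrong:** My first lift began before the jaws had closed, so they held only the top of the handle. The stick then tipped nose-up on the bed's rear edge. I set it back in the tray, where it pressed with about 51 N (at the wrist) for a moment, then re-gripped it properly. The stick carried that load, but it is above the 40 N limit set for the arm or gripper body.

**Last checks:**
- **Stick:** it lies flat in the tray, nose the right way, with the grip point about 58–62 mm towards tray -x and near the centreline. Its heading is about 94.4°, against about 94.6° for the tray. The last pose fit gave a 6.6° pitch; I discounted it because a similar fit gave 7.1° when the stick also looked flat in the picture.
- **Batten:** the channel is empty and the batten is out of sight under the guard.
- **Bystanders:** those visible in the last picture had not moved; not all of them were in view.
- **Not measured:** the stop's remaining push on the batten after the stick withdrew.

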